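# Pin the reading light and present a coir sample plate label up

### The job

Push the red-handled lock pin fully down through the reading light's yellow tongue and the lug beneath, so that the light panel cannot swing, and leave it there. Then lift the green-labelled glass plate out of the rack by its clear part, never touching the frosted end (the one with the notched corner), and present that end about a hand's breadth above the middle of the white panel, tipped back so that the label looks up at least at a slant, halfway to flat or flatter. Finish while still holding it there, clear of everything, with the other plate, the bowl, the spoon and the caliper left in place.

Things in the scene. Friction and masses are not known exactly. Their poses are not given: they have to be found in the camera images.
- pin: Steel lock pin upright in the wooden block: shank 10 mm in diameter, 24 mm long, tapered foot; then a collar 20 mm in diameter, 4 mm thick; then a round red handle 16 mm in diameter, 32 mm long (28 to 60 mm above the origin). Origin at the middle of the foot, z up along the pin. 50 g. In the block the collar rests on the block's top, 28 mm above the table.
- pin_block: Fixed dark wooden block, 50 x 50 mm and 28 mm high, with an upright 12 mm hole in the middle that the pin stands in. Origin under its centre.
- reader: Reading light: fixed dark steel base 120 x 180 mm and 12 mm high with a lug at its +y end (44 x 60 mm, 14 mm high). Origin on the table under the base; x across, y along it towards the lug, z up. Carries the light panel.
- panel (a joint): Angle (rad) of the light panel about its upright hinge at y = -100 mm in the reader's frame. 0 = over the base, against its stop, holes of tongue and lug in line (it starts so); grows as it swings away counter-clockwise seen from above, up to 1.0. Stiff: about 0.3 N m of friction.
- panel_middle (a point): Middle of the panel's white lit surface (94 x 124 mm, level), 30 mm above the table. The panel's aluminium frame measures 110 x 140 mm.
- pin_hole (a point): Centre of the 12 mm pin hole's mouth in the top of the yellow tongue, 26 mm above the table. The hole goes through the tongue (10 mm thick) and the lug beneath, down to the table; mouths lightly chamfered. With the pin home its collar rests on the tongue and its foot is 24 mm below this point.
- rack: Fixed light wooden rack, 130 x 144 mm, 24 mm high, with two slots along its x, 72 mm apart (y = +36 and -36 mm), 11 mm wide, 108 mm long, 16 mm deep (floor 8 mm above the table). One plate stands in each; which is where varies, and so does the rack's yaw. Origin under its centre.
- plate: GREEN-labelled glass plate upright in a rack slot: 100 mm long (x), 8 thick (y), 64 high (z), 125 g. Frosted white end: the last 28 mm at +x, with a 10 mm notch at its top outer corner; the rest is clear with brown coir. Label on the frosted end's +y face and over its top edge: with label facing you and notch up, that end is at your left. Origin: middle of the lower edge, 8 mm above the table.
- frosted_end: The frosted end of the green-labelled plate, fixed to it: 28 mm long, 8 mm thick, 64 mm high. Origin at its centre, 36 mm towards +x and 32 mm up from the plate's origin; axes as the plate's (+y is the side with the label).
- other_plate: A second plate, the same but with an ORANGE label, in the rack's other slot: to be left alone. Origin and axes as for the green one.
- bowl: Loose coconut-shell bowl, 116 mm across and 60 mm high, beyond the other things. Leave it. Origin under its centre.
- spoon: Loose dark wooden spoon, 170 mm long, lying near the robot. Leave it.
- caliper: Loose steel caliper, 200 mm long, 10 mm high, lying near the robot. Leave it.
Things that resemble listed ones, but are neither listed nor needed, are in the scene too. Leave any black or turquoise look-alike of the plate alone.

How it is judged (in metres and radians):
On the way, in this order (a step that is already met when the one before it is completed fails the run):
1. the pin is fully down through the tongue and the lug, the panel in place (horizontal distance between pin and pin_hole below 0.004 m and z of pin in the frame of reader below 0.007 m and angle between pin's own z axis and vertical below 0.15 rad and value of joint panel below 0.03 rad), for 0.2 s.
2. the green-labelled plate is lifted clear of the rack in the fingers (height (world z) of frosted_end above 0.075 m and contact force between the fingers and plate above 1 N and contact force between plate and rack below 0.1 N), for 0.2 s.
At the end, for the whole second after the job is handed in: Plate held still by its clear part, touching no fixture; frosted end's centre 50-160 mm above the panel, within 35 mm of its middle; label normal within 60 deg of up. Pin's foot within 4 mm of the hole's axis, at most 7 mm above the table; panel within 0.03 rad; other plate within 20 mm (horizontal distance between frosted_end and panel_middle below 0.035 m and z of frosted_end in the frame of panel_middle between 0.05 and 0.16 m and angle between plate's own y axis and vertical below 1.05 rad and contact force between the fingers and plate above 1 N and contact force between the fingers and frosted_end below 0.5 N and contact force between plate and reader below 0.1 N and contact force between plate and rack below 0.1 N and linear speed of plate below 0.03 m/s and horizontal distance between pin and pin_hole below 0.004 m and z of pin in the frame of reader below 0.007 m and contact force between the fingers and pin below 0.1 N and value of joint panel below 0.03 rad and distance of other_plate from where it was at the start of the episode below 0.02 m); the arm keeps its last pose, push and grip.
It fails at once if the fingers touch the frosted end (more than 1 N) (contact force between the fingers and frosted_end above 1 N).
It fails at once if the other plate is moved by more than 20 mm (distance of other_plate from where it was at the start of the episode above 0.02 m).
It fails at once if the bowl, spoon or caliper is moved by more than 30 mm (distance of any of bowl, spoon, caliper from where it was at the start of the episode above 0.03 m).
It also fails if it takes over 51 s, if anything falls off the work surface, if the arm or the gripper's body presses on something with over 40 N, if the wrist force passes 120 N, or if a joint passes its speed limit or range.

### The arm

A 6-joint arm with a two-finger parallel gripper is mounted at the origin on the work surface. World frame = base frame: x ahead of the robot, y to its left, z up, the work surface at z = 0. Lengths are in mm, angles in rad, forces in N, time in s.
With the tool pointing down it reaches from about 275 to 825 mm from the base axis. Payload 4.9 kg.
Tool frame: the origin (TCP) lies at the very end of the fingers, on their centre line; the grasp point (between the pads) lies 19 mm behind it; z points along the fingers, y is the line along which they close (so a half turn about z gives the same grasp; the last joint's range is limited). The gripper opens to 85 mm and grips with 20 to 120 N. Pads are 22 mm wide; open, the fingers measure 114 mm over their backs; the gripper's body (76 mm by 85 mm) begins 54 mm behind the grasp point. The pads swing forward as they close: fully open they stand 13 mm farther back than shut.
Start: joints at [-1.423, 0.326, -0.193, 1.052, 0, 1.437], TCP at [152.958, -528.32, 210.081] pointing down, gripper open.
Joint ranges: [-2.65, 2.65], [-0.97, 1.79], [-1.3, 1.35], [-1.93, 2.1], [-1.47, 1.37], [-3.14, 3.14]. Speed limits (rad/s): [2.57, 2.57, 3.14, 3.14, 3.14, 3.14].

### API

Orientations are given as [roll, pitch, yaw] about the fixed x, y, z axes, in that order (R = Rz(yaw) Ry(pitch) Rx(roll)).
In Python, from bench import bot, solve_ik, imaging gives the robot as it stands. Calls block until the motion is done:
- bot.move_ptp(position, orientation): joint-space move of the TCP to a pose.
- bot.movel(position, rot=None, max_speed=150, threshold=None): straight line of the TCP; rot=None keeps the orientation; max_speed is the mean speed in mm/s. With threshold (N) it stops when the force on the tool has changed by that much, and returns True; else False.
- bot.move_j(angles): joint-space move.
- bot.grip(opening, effort=None): opening from 0.0 (shut) to 1.0 (fully open); effort is the grip in N (None keeps the last); returns when the fingers have stopped.
- bot.dwell(seconds).
- solve_ik(position, orientation): joint angles nearest the present ones, or None.
- bot.get_state(): the state.
- imaging.capture(name): name is "side" or "top"; returns the picture (400x640x3 uint8, blue, green, red); there is no depth.
- imaging.camera_model(name): a dict with "K" (3x3 intrinsics, pixels), "k1" (the pictures are not rectified: a ray, as slopes to the right and down, at radius r is drawn at 1 + k1 r^2 times it, then the intrinsics apply), "position" and "rotation" of the camera in the world. Camera axes: x right, y up, looking along -z (the intrinsics and any distortion apply to the point x, -y, -z); pixel columns grow to the right and rows downward; lengths in mm; the calibration is good to about 2 mm. A picture is of the moment at which its call begins. camera_model takes no time and is no camera call.
A pose or a line that the arm cannot do raises bot.IKError and nothing moves.
- bot.sign_off(): hands the job in; it is judged then, once.
The state is a dict: "t": time; "qpos": joint angles; "joint_velocities": joint speeds; "effort": joint torques, N m; "tcp_pos": TCP position; "orientation": TCP orientation; "contact_force": force on the tool from outside, world axes, zero at the start; "wrist_torque": the same for the moment, N m; "opening": opening from 0.0 (shut) to 1.0 (fully open); "gripper_force": force on a finger pad.
Only numpy, scipy, OpenCV 4.12 (cv2) and the standard library are available. Lean on these libraries where they do the work, as an engineer would, in place of code of your own. Each camera call takes 0.05 s, during which the arm holds its last target. There are 200 camera calls.

## Working session

There is one attempt and no reset: what is moved stays moved. The work goes in short steps, each a Python script; the robot and the scene stay as the last script left them, time stands still between calls to the robot, and variables do not carry over. Pictures are saved under pics/ and viewed, at most 10 in all, crops included, and the job is handed in when it is done.

```bash
ls; mkdir -p pics; python3 - <<'E'
from bench import bot, solve_ik, imaging
import cv2
for n in ("top","side"):
    im=imaging.capture(n); cv2.imwrite(f"pics/{n}0.png",im)
    m=imaging.camera_model(n); print(n,m)
print(bot.get_state())
E
```

```text
pics
top {'K': array([[479.95965504,   0.        , 323.31795075],
       [  0.        , 479.95965504, 201.28376076],
       [  0.        ,   0.        ,   1.        ]]), 'k1': -0.06350296550104062, 'position': array([ 466.29241265,  -16.62524943, 1169.35405453]), 'rotation': array([ 0.07629549, -0.001824  , -1.59381247])}
side {'K': array([[485.9293534 ,   0.        , 324.75616422],
       [  0.        , 485.9293534 , 204.25267623],
       [  0.        ,   0.        ,   1.        ]]), 'k1': -0.027495326196607422, 'position': array([491.62221523, 858.05979846, 591.14886066]), 'rotation': array([ 1.03909159, -0.00380252, -3.04215629])}
{'t': 0.1, 'qpos': array([-1.42322500e+00,  3.26868047e-01, -1.93444560e-01,  1.05199311e+00,
       -4.86636551e-06,  1.43661025e+00]), 'joint_velocities': array([ 5.41673732e-06, -7.80069205e-04,  2.00489016e-03, -7.08185565e-04,
        4.76519553e-04, -5.30919862e-05]), 'effort': array([ 6.77273765e-04, -4.44240081e+01,  2.63037282e+01,  7.89766927e-03,
       -8.92619414e-05,  1.94481026e-05]), 'tcp_pos': array([ 152.86279133, -527.78072899,  209.39601593]), 'orientation': array([-3.14009618e+00, -1.97109665e-04,  2.81757257e-01]), 'contact_force': array([ 0.4069138 , -0.6093571 , -0.79172084]), 'wrist_torque': array([ 0.00192098, -0.02593405,  0.0070457 ]), 'gripper_force': 0.0, 'opening': 0.9988166552088041}
```

View pics/top0.png

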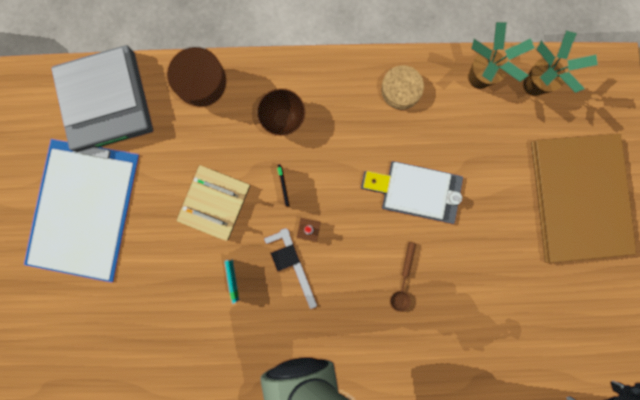

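View pics/side0.png

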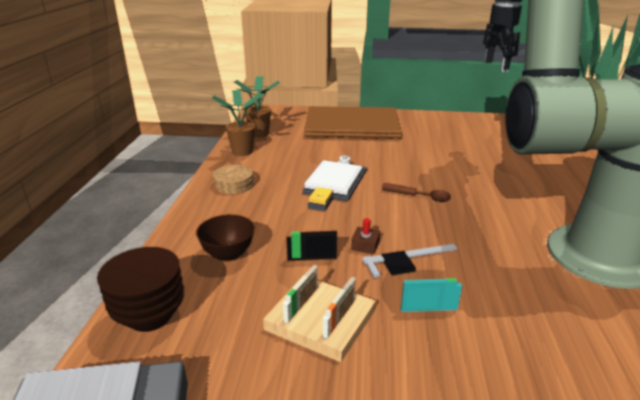

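```bash
cat > h.py <<'E'
import numpy as np, cv2
from scipy.spatial.transform import Rotation as Ro
from bench import bot, solve_ik, imaging
CM={n:imaging.camera_model(n) for n in("top","side")}
def ray(n,uv):
    m=CM[n]; p=cv2.undistortPoints(np.array([[uv]],float),m["K"],np.array([m["k1"],0,0,0]))[0,0]
    return m["position"],Ro.from_euler("xyz",m["rotation"]).apply([p[0],-p[1],-1])
def plane(n,uv,z):
    o,d=ray(n,uv); return (o+d*(z-o[2])/d[2])
def proj(n,P):
    m=CM[n]; c=Ro.from_euler("xyz",m["rotation"]).inv().apply(np.array(P)-m["position"])
    s=np.array([c[0]/-c[2],-c[1]/-c[2]]); s*=1+m["k1"]*(s@s); return (m["K"]@[*s,1])[:2]
def cross(u,v):
    a,d=ray("top",u); b,e=ray("side",v)
    t=np.linalg.lstsq(np.c_[d,-e],b-a,rcond=None)[0]; p,q=a+t[0]*d,b+t[1]*e
    return (p+q)/2,np.linalg.norm(p-q)
def blobs(im,lo,hi,amin=15):
    h=cv2.cvtColor(im,cv2.COLOR_BGR2HSV); m=cv2.inRange(h,np.array(lo),np.array(hi))
    n,l,s,c=cv2.connectedComponentsWithStats(m)
    return [(c[i].round(1),s[i].tolist(),l==i) for i in range(1,n) if s[i,4]>=amin]
COL=dict(red=((170,90,60),(179,255,255)),red2=((0,150,60),(4,255,255)),yellow=((23,180,120),(32,255,255)),green=((50,120,60),(75,255,255)),orange=((8,190,180),(17,255,255)),white=((0,0,190),(179,40,255)))
E
python3 - <<'E'
from h import *
for n in("top","side"):
    im=cv2.imread(f"pics/{n}0.png")
    for k,(lo,hi) in COL.items():
        for c,s,m in blobs(im,lo,hi,6):
            if s[4]<9000: print(n,k,c,s)
t=cv2.imread("pics/top0.png");s=cv2.imread("pics/side0.png")
f=lambda im,x,y,w,h,k:cv2.resize(im[y:y+h,x:x+w],None,fx=k,fy=k,interpolation=cv2.INTER_CUBIC)
a=f(t,170,150,160,120,4); b=f(t,355,150,115,80,4)
c=f(s,260,260,120,100,4)
cv2.imwrite("pics/a.png",a);cv2.imwrite("pics/c.png",np.hstack([cv2.copyMakeBorder(b,0,80,0,0,0),c])[:, :800] if 0 else cv2.resize(np.hstack([cv2.copyMakeBorder(b,0,80,0,0,cv2.BORDER_CONSTANT),c]),None,fx=.85,fy=.85))
E
```

```text
top red2 [307.3 228.7] [305, 226, 6, 6, 27]
top yellow [376.3 181.3] [364, 171, 25, 21, 383]
top green [501.  27.] [499, 24, 5, 7, 16]
top green [499.6  37.2] [497, 35, 6, 6, 8]
top green [564.3  41. ] [564, 39, 2, 5, 6]
top green [498.1  44.9] [496, 43, 6, 5, 13]
top green [545.5  53. ] [541, 45, 12, 18, 56]
top green [549.5  77.7] [546, 73, 9, 10, 21]
top green [544.4  75.9] [542, 75, 6, 3, 7]
top green [279.9 170.7] [278, 166, 5, 10, 34]
top green [200.3 181.3] [199, 180, 4, 3, 7]
top green [233.9 294.7] [231, 291, 7, 9, 42]
top white [281.8   8.7] [279, 7, 7, 5, 12]
top white [290.2  27.2] [289, 26, 4, 3, 6]
top white [286.8  32.3] [285, 31, 5, 4, 14]
top white [297.  43.] [296, 42, 3, 3, 9]
top white [58.9 72. ] [54, 69, 13, 8, 65]
top white [ 68.8 106.9] [57, 83, 35, 41, 404]
top white [102.8 154.6] [101, 154, 5, 2, 8]
top white [419.2 190.3] [386, 163, 75, 55, 2707]
top white [195.4 179.5] [194, 178, 4, 4, 11]
top white [184.3 208. ] [183, 207, 4, 3, 9]
top white [281.8 236.5] [267, 231, 23, 13, 87]
top white [302.2 279.3] [296, 265, 14, 29, 121]
side red2 [366.  226.2] [362, 219, 9, 15, 99]
side green [295.7 245.4] [291, 232, 11, 27, 266]
side green [450.9 279.8] [447, 279, 9, 3, 22]
side green [293.1 300.9] [289, 290, 7, 25, 104]
side orange [332.5 306.7] [331, 305, 4, 5, 13]
side white [151.5 136.8] [148, 136, 9, 3, 20]
side white [133.1 144.6] [131, 143, 5, 4, 7]
side white [333.6 175.4] [305, 156, 56, 38, 1208]
side white [423.2 250.3] [408, 247, 32, 8, 97]
side white [372.3 261.6] [364, 256, 17, 18, 90]
side white [604.2 267. ] [597, 265, 15, 5, 36]
side white [299.9 282.1] [295, 277, 11, 11, 22]
side white [339.5 295.3] [335, 289, 10, 13, 32]
side white [286.  308.5] [284, 296, 6, 26, 96]
side white [325.4 323.9] [323, 311, 7, 27, 119]
side white [  1.8 365.8] [0, 365, 5, 3, 13]
side white [ 81.9 383.5] [17, 364, 121, 36, 3211]
side white [  6.8 395.7] [5, 393, 4, 7, 19]
```

View pics/a.png

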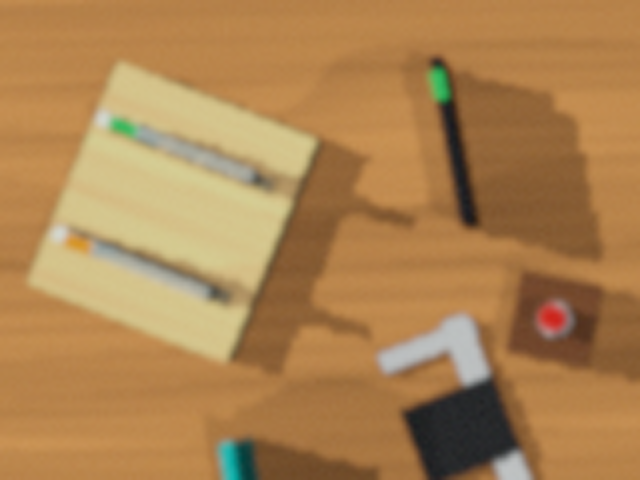

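View pics/c.png

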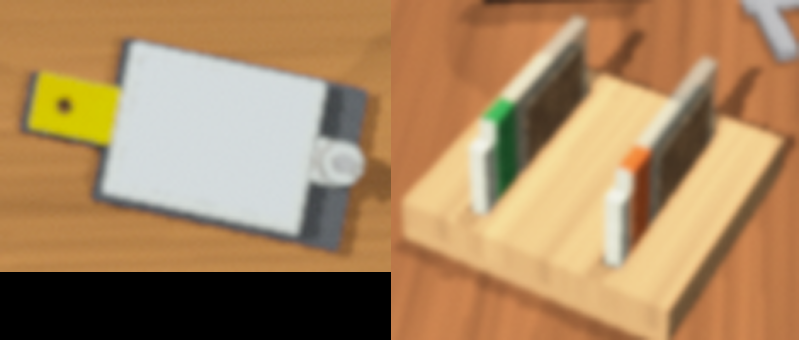

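```bash
python3 - <<'E'
from h import *
t=cv2.imread("pics/top0.png");s=cv2.imread("pics/side0.png")
hs=cv2.cvtColor(t,cv2.COLOR_BGR2HSV)
# hole: darkness weighted within tongue
x0,y0=368,175; g=255-t[y0:y0+12,x0:x0+12,2].astype(float); g-=np.median(g)+5; g[g<0]=0
i,j=np.nonzero(g>0.4*g.max()); w=g[i,j]; h=(x0+(j*w).sum()/w.sum(),y0+(i*w).sum()/w.sum()); print("hole",h,len(w),plane("top",h,26))
gs=s.astype(float)
# red
for n,im,z in(("top",t,64),("side",s,48)):
    H=cv2.cvtColor(im,cv2.COLOR_BGR2HSV); m=(((H[...,0]<8)|(H[...,0]>172))&(H[...,1]>130)&(H[...,2]>110)).astype(np.uint8)
    k,l,st,c=cv2.connectedComponentsWithStats(m)
    for q in range(1,k):
        if st[q,4]>15: print(n,c[q],st[q],plane(n,c[q],z))
# panel
b=[b for b in blobs(t,(0,0,170),(179,40,255)) if abs(b[0][0]-420)<20 and b[1][4]>2000][0]
m=cv2.morphologyEx(b[2].astype(np.uint8),cv2.MORPH_OPEN,np.ones((9,9)))
ct=max(cv2.findContours(m,0,1)[0],key=cv2.contourArea)
W=np.array([plane("top",p[0],30)[:2] for p in ct],np.float32); print("panel",cv2.minAreaRect(W))
ct=max(cv2.findContours((blobs(t,*COL["yellow"])[0][2]).astype(np.uint8),0,1)[0],key=cv2.contourArea)
print("tongue",cv2.minAreaRect(np.array([plane("top",p[0],26)[:2] for p in ct],np.float32)))
# rack
print("hsv rack",hs[205,225],hs[175,230],"table",hs[250,200],hs[160,170])
roi=np.zeros(hs.shape[:2],np.uint8); roi[150:250,165:262]=1
m=((hs[...,1]<135)&(hs[...,2]>120)).astype(np.uint8)*roi
m=cv2.morphologyEx(m,cv2.MORPH_CLOSE,np.ones((7,7)));m=cv2.morphologyEx(m,cv2.MORPH_OPEN,np.ones((5,5)))
ct=max(cv2.findContours(m,0,1)[0],key=cv2.contourArea)
W=np.array([plane("top",p[0],24)[:2] for p in ct],np.float32); r=cv2.minAreaRect(W);print("rack",r,cv2.boxPoints(r))
# plate ends from crop a.png (view, x4): top edge z=72
f=lambda u,v:((u+.5)/4-.5+170,(v+.5)/4-.5+150)
for nm,A,B in(("green",(98,118),(268,183)),("orange",(54,234),(228,297))):
    a,b=plane("top",f(*A),70),plane("top",f(*B),72); print(nm,a,b,np.linalg.norm(a-b),(a+b)/2,np.degrees(np.arctan2(*(a-b)[1::-1])))
E
```

```text
hole (np.float64(373.4393656716418), np.float64(180.55130597014926)) 15 [ 600.75168152 -142.10359902   26.        ]
top [307.02777778 228.44444444] [304 225   7   7  36] [488.93560671  18.31875128  64.        ]
side [366.         225.53389831] [362 218   9  16 118] [488.45355653  15.83420052  48.        ]
panel ((572.2132568359375, -263.0312194824219), (173.27822875976562, 111.0031967163086), 76.56961822509766)
tongue ((599.0569458007812, -148.81121826171875), (56.05720520019531, 41.13117218017578), 76.81456756591797)
hsv rack [ 23  87 213] [ 16 150 184] table [ 15 151 184] [ 16 151 187]
rack ((557.2730102539062, 245.05349731445312), (136.0308380126953, 149.40484619140625), 67.45863342285156) [[462.2039  210.87146]
 [600.19464 153.59705]
 [652.34216 279.23553]
 [514.3514  336.50995]]
green [608.54564998 277.29489833  70.        ] [568.29145428 178.40484024  72.        ] 106.7878451019423 [588.41855213 227.84986929  71.        ] 67.85072339718391
orange [541.83992532 303.01754529  70.        ] [503.30022082 202.02550463  72.        ] 108.11429646173458 [522.57007307 252.52152496  71.        ] 69.11258019792898
```

```bash
python3 - <<'E'
from h import *
print("panel mid",plane("top",(418.0,190.2),30),"blk end",plane("top",(287.4,205.4),64))
def S(*ks):
    s=bot.get_state(); print(round(s["t"],2),s["tcp_pos"].round(1),"open",round(s["opening"],3),"gf",round(s["gripper_force"],1),"F",s["contact_force"].round(1),"T",s["wrist_torque"].round(2))
P=np.array([488.9,18.3]); Y=1.337
bot.grip(.45,20)
bot.move_ptp([*P,120],[np.pi,0,Y-np.pi/2]); S()
bot.movel([*P,38],max_speed=120); S()
bot.grip(0.0,20); S()
E
```

```text
panel mid [ 574.71933083 -247.72956879   30.        ] blk end [543.08968159  62.53748894  64.        ]
4.33 [489.  18. 120.] open 0.448 gf 0.0 F [ 1.   0.8 -0.4] T [ 0.06 -0.02 -0.01]
5.16 [489.4  18.2  38.4] open 0.447 gf 0.0 F [-0.   0.4  0.3] T [-0.06 -0.06 -0.05]
5.5 [489.7  18.2  38.8] open 0.162 gf 19.6 F [ 0.1 -0.9  3.4] T [-0.03  0.04  0.02]
```

```bash
cat >> h.py <<'E'
def S():
    s=bot.get_state(); print(round(s["t"],2),s["tcp_pos"].round(1),"open",round(s["opening"],3),"gf",round(s["gripper_force"],1),"F",s["contact_force"].round(1),"T",s["wrist_torque"].round(2))
E
python3 - <<'E'
from h import *
P=np.array([488.9,18.3]); Y=1.337
bot.grip(.45)
bot.move_ptp([*P,38],[np.pi,0,Y]); S()
bot.grip(0.0,20); S()
bot.grip(0.0,60); S()
bot.movel([*P,110]); S()
cv2.imwrite("pics/side1.png",imaging.capture("side"));cv2.imwrite("pics/top1.png",imaging.capture("top"))
H=np.array([600.8,-142.1])
bot.move_ptp([*H,75],[np.pi,0,Y]); S()
im=imaging.capture("side");tp=imaging.capture("top")
f=lambda im,x,y,w,h,k:cv2.resize(im[y:y+h,x:x+w],None,fx=k,fy=k,interpolation=cv2.INTER_CUBIC)
cv2.imwrite("pics/side2.png",im);cv2.imwrite("pics/s2.png",np.hstack([f(im,280,130,80,100,5),f(tp,340,140,80,100,5)]))
E
```

```text
9.76 [488.9  18.3  38. ] open 0.452 gf 0.0 F [-0.6 -0.5 -0.8] T [ 0.06 -0.06 -0.01]
10.1 [488.9  18.3  38. ] open 0.164 gf 19.5 F [-0.2 -0.4  1.2] T [0.04 0.08 0.1 ]
10.32 [488.9  18.3  38.2] open 0.136 gf 58.6 F [-0.7 -0.2  4.5] T [ 0.04  0.26 -0.02]
10.95 [488.5  18.3 109.4] open 0.135 gf 58.8 F [ 0.1 -0.2 -0.5] T [ 0.04  0.01 -0.02]
11.86 [ 599.5 -140.9   74.3] open 0.133 gf 58.8 F [-0.9 -0.7 -1.5] T [0.04 0.   0.01]
```

View pics/s2.png

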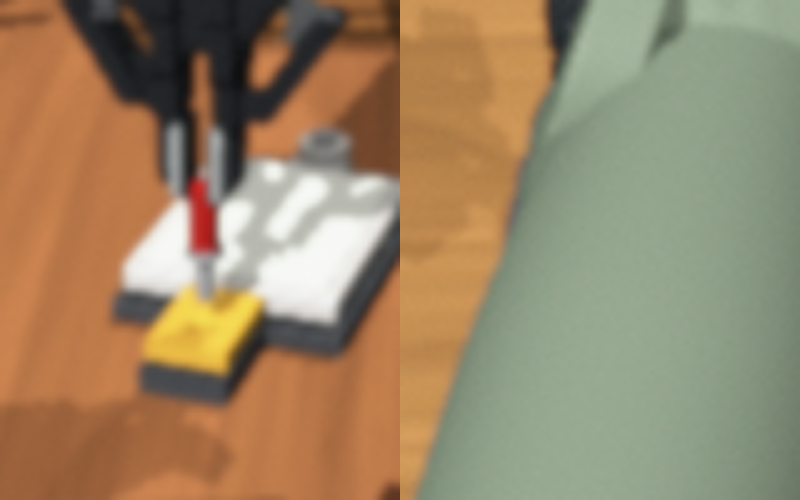

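```bash
python3 - <<'E'
from h import *
S()
s=cv2.imread("pics/side0.png"); b=blobs(s,(20,120,60),(35,255,255)); 
for c,st,m in b:
    if abs(c[0]-320)<25: print(c,st)
print("proj hole",proj("side",[600.8,-142.1,26]),"foot",proj("side",[600.8,-142.1,41]),"handletop->",proj("side",[600.8,-142.1,101]))
x0,y0=312,189; r=s[y0:y0+14,x0:x0+18]; print(r[...,2])
s2=cv2.imread("pics/side2.png"); print(s2[176:194,314:330,2]); print(s2[176:194,314:330,0])
E
```

```text
11.96 [ 599.9 -140.2   75.1] open 0.131 gf 58.8 F [-0.5  0.4 -0. ] T [-0.03 -0.05  0.03]
[320.3 195.3] [310, 188, 22, 16, 267]
proj hole [319.91286927 194.57270119] foot [319.90499202 189.02692502] handletop-> [319.87278349 166.09255032]
[[122 137 175 219 238 243 244 244 244 244 244 244 244 244 244 243 242 241]
 [ 88 130 189 230 241 244 244 245 244 244 244 245 244 244 244 244 244 243]
 [113 170 221 238 243 244 244 244 244 244 244 244 244 244 245 244 244 243]
 [154 208 235 243 244 244 244 244 244 244 244 244 244 244 244 244 243 239]
 [197 231 241 244 243 242 242 242 243 243 244 244 244 244 244 244 241 229]
 [228 240 244 244 241 237 235 237 240 240 241 242 244 244 244 242 234 205]
 [239 243 244 243 239 232 228 231 236 237 237 240 243 244 243 238 219 168]
 [243 244 244 244 241 236 233 235 238 239 238 241 244 244 241 229 189 132]
 [243 244 244 244 243 242 241 242 242 243 242 243 244 242 233 203 150  99]
 [240 241 241 242 242 242 243 243 244 244 244 244 243 237 216 165 111  72]
 [236 236 237 238 239 239 240 241 242 242 243 243 240 227 181 124  81  55]
 [230 231 233 234 235 235 236 237 238
[... 1902 characters left out ...]
 208 227 225 203 184 177 176]
 [238 240 239 234 219 186 164 151 165 201 208 194 177 169 169 170]
 [237 238 236 229 210 185 168 155 162 187 186 167 156 155 159 163]
 [229 227 218 202 183 170 165 154 152 169 165 150 145 148 151 155]
 [212 203 182 153 140 150 158 150 137 137 130 121 121 126 133 148]
 [179 170 144 113 111 137 151 142 120 100  87  80  84  91 103 127]
 [125 123 108  93  99 122 136 127 102  76  61  56  59  70  82  99]
 [ 83  88  87  84  87  99 107 101  82  63  53  53  59  70  79  84]
 [ 78  81  81  82  82  83  87  83  69  59  57  61  67  75  80  80]
 [ 79  80  81  81  81  82  82  79  71  66  66  71  76  80  80  76]
 [ 80  80  80  79  79  81  83  81  79  77  77  80  81  81  79  69]]
```

```bash
cat > ins.py <<'E'
from h import *
Y=1.337
def attempt(x,y):
    bot.movel([x,y,64],max_speed=80)
    hit=bot.movel([x,y,52],max_speed=30,threshold=6); s=bot.get_state()
    print((round(x,1),round(y,1)),hit,s["tcp_pos"].round(1),s["contact_force"].round(1),s["wrist_torque"].round(2),round(s["t"],1)); return not hit
E
python3 - <<'E'
from ins import *
for d in [(0,0),(1.5,0),(-1.5,0)]:
    if attempt(602.3+d[0],-142.1+d[1]): break
cv2.imwrite("pics/side3.png",imaging.capture("side"))
s=cv2.imread("pics/side3.png")
f=lambda im,x,y,w,h,k:cv2.resize(im[y:y+h,x:x+w],None,fx=k,fy=k,interpolation=cv2.INTER_CUBIC)
cv2.imwrite("pics/s3.png",f(s,285,150,70,65,8))
E
```

```text
(602.3, -142.1) False [ 602.2 -142.1   51.8] [ 1.  -0.1  0.2] [ 0.02 -0.02 -0.03] 12.8
```

View pics/s3.png

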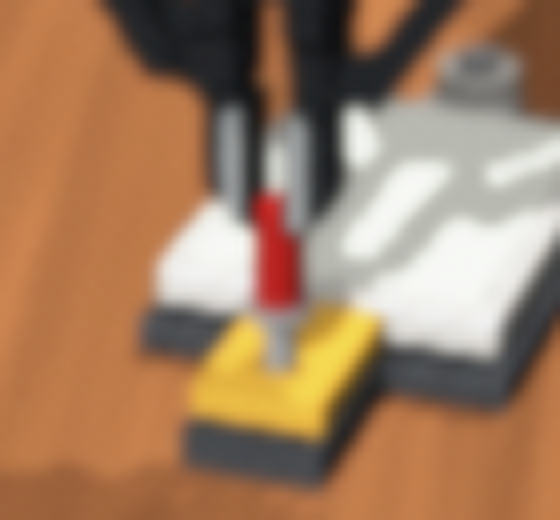

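```bash
cat > plan.py <<'E'
from h import *
AL=np.radians(68); C=np.array([589.,229.])
xd=np.array([np.cos(AL),np.sin(AL)])
GX,GT=-18.,25.   # tcp in plate frame: x, z
G=C+GX*xd
MID=np.array([574.7,-247.7])
def eul(R): return Ro.from_matrix(R).as_euler("xyz")
def rel(case): return np.diag([1,-1,-1]) if case==0 else np.diag([-1,1,-1])  # tool axes in plate frame
def hold(case,beta,th,z):
    Rp=(Ro.from_euler("z",beta)*Ro.from_euler("x",th)).as_matrix()
    t=np.array([*MID,z])+Rp@(np.array([GX,0,GT])-[36,0,32])
    return t,eul(Rp@rel(case))
E
python3 - <<'E'
from ins import *
from plan import *
print(bot.movel([602.3,-142.1,33.5],max_speed=40,threshold=25)); S()
bot.grip(.45,60); S()
bot.movel([602.3,-142.1,110]); S()
cv2.imwrite("pics/side4.png",imaging.capture("side"))
res=[]
for case in(0,1):
  q0=solve_ik([*G,130],[np.pi,0,AL+(0 if case==0 else -np.pi)]); print(case,q0)
  if q0 is None: continue
  for th in np.radians([45,55]):
    for b in np.radians(np.arange(-180,180,20)):
      q=solve_ik(*hold(case,b,th,150))
      if q is not None: res.append((np.abs(np.array(q)-q0).max(),case,round(np.degrees(th)),round(np.degrees(b)),np.round(q,2)))
res.sort(key=lambda r:r[0])
for r in res[:12]: print(*r)
E
```

```text
True
13.29 [ 602.5 -142.1   36.1] open 0.13 gf 59.8 F [-2.6 -0.3  7.5] T [0.17 0.32 0.03]
13.67 [ 601.6 -141.8   34.9] open 0.454 gf 0.0 F [ 0.7 -0.4  1. ] T [0.06 0.   0.02]
14.32 [ 601.9 -142.   109.4] open 0.45 gf 0.0 F [-0.3 -0.8 -0.4] T [-0.01  0.04 -0.04]
0 [ 0.2306147   0.51320303 -0.11571336  0.94187994  0.          2.18538347]
1 [ 0.2306147   0.51320303 -0.11571336  0.94187994  0.         -0.95620919]
0.9980428169241176 0 45 20 [-0.77  1.06  0.66  1.9   0.32  1.9 ]
0.9980428169241176 1 45 20 [-0.77  1.06  0.66  1.9   0.32 -1.24]
1.0723109568826148 0 45 0 [-0.84  0.89  0.31  1.63  0.49  2.13]
1.0723109568826148 1 45 0 [-0.84  0.89  0.31  1.63  0.49 -1.01]
1.1050392074493223 0 55 0 [-0.87  1.02  0.45  1.83  0.55  2.02]
1.1050392074493223 1 55 0 [-0.87  1.02  0.45  1.83  0.55 -1.12]
1.1260103586047725 1 45 -20 [-0.9   0.71 -0.02  1.32  0.65 -0.71]
1.126010358604773 0 45 -20 [-0.9   0.71 -0.02  1.32  0.65  2.43]
1.1460451543406558 0 45 -40 [-0.92  0.52 -0.34  0.92  0.76  2.84]
1.1460451543406558 1 45 -40 [-0.92  0.52 -0.34  0.92  0.76 -0.3 ]
1.1735138304250317 1 55 -20 [-0.94  0.83  0.06  1.48  0.75 -0.87]
1.173513830425032 0 55 -20 [-0.94  0.83  0.06  1.48  0.75  2.28]
```

```bash
python3 - <<'E'
from plan import *
s=cv2.imread("pics/side4.png");f=lambda im,x,y,w,h,k:cv2.resize(im[y:y+h,x:x+w],None,fx=k,fy=k,interpolation=cv2.INTER_CUBIC)
cv2.imwrite("pics/s4.png",f(s,285,150,70,65,8))
O=[np.pi,0,AL-np.pi]
bot.grip(.5,20); bot.move_ptp([*G,140],O); S()
bot.movel([*G,85],max_speed=120)
im=imaging.capture("side"); cv2.imwrite("pics/s5.png",f(im,240,230,160,130,5))
S()
E
```

```text
16.66 [582.4 211.9 139.9] open 0.506 gf 0.0 F [ 0.3 -0.5 -0.4] T [-0.02  0.04  0.04]
17.32 [583.  212.3  85.8] open 0.502 gf 0.0 F [ 0.2 -0.8  0.5] T [ 0.04 -0.03 -0.03]
```

View pics/s4.png

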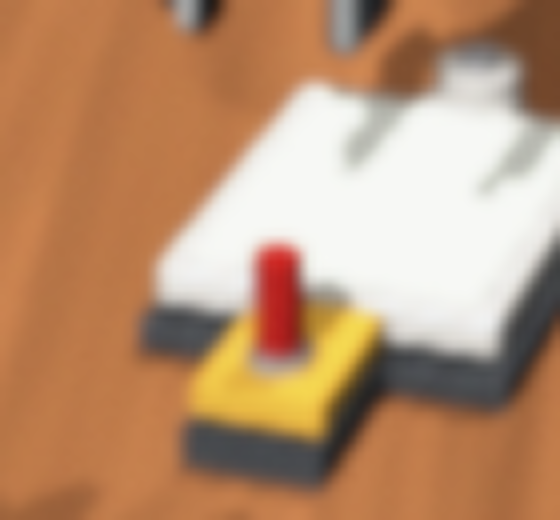

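View pics/s5.png

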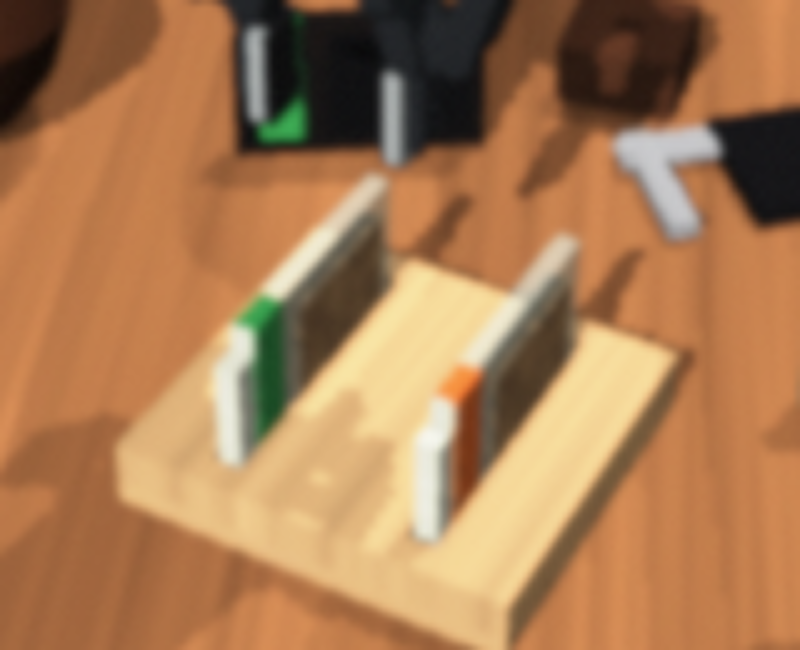

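The pin is seated, with its collar on the tongue at about (320,195). In the rack view the fingers straddle the clear end of the green plate, well away from the label. Next I descend and grip.

```bash
python3 - <<'E'
from plan import *
print(bot.movel([*G,33],max_speed=80,threshold=10)); S()
bot.grip(0,20); S()
bot.grip(0,50); S()
bot.movel([*G,130],max_speed=100); bot.dwell(.2); S()
f=lambda im,x,y,w,h,k:cv2.resize(im[y:y+h,x:x+w],None,fx=k,fy=k,interpolation=cv2.INTER_CUBIC)
im=imaging.capture("side"); cv2.imwrite("pics/s6.png",f(im,220,160,180,150,4))
E
```

```text
False
18.12 [582.6 212.4  33.2] open 0.5 gf 0.0 F [-0.5  0.1  0.3] T [ 0.06 -0.06  0.05]
18.52 [582.8 212.4  33.7] open 0.091 gf 23.4 F [ 0.2 -1.4  2.4] T [-0.07 -0.02  0.03]
18.73 [582.9 212.4  33.7] open 0.079 gf 52.3 F [-0.2 -0.9  5.6] T [-0.09  0.02 -0.  ]
20.05 [581.8 212.2 129.3] open 0.076 gf 51.4 F [ 0.2 -0.9 -0.7] T [-0.02  0.01 -0.02]
```

View pics/s6.png

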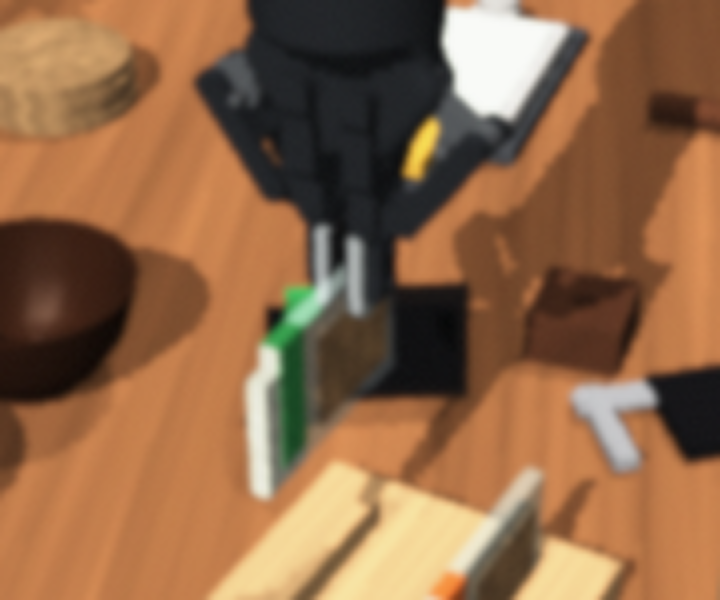

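The plate is lifted clear of the rack and gripped on its clear part. The label end, at the lower left of the crop around (265,420), is free of the fingers. Next I carry it to the panel.

```bash
python3 - <<'E'
from plan import *
bot.movel([*G,190],max_speed=120)
b,th=np.radians(-20),np.radians(50)
p,o=hold(1,b,th,200); bot.move_ptp(p,o); S()
p,o=hold(1,b,th,140); bot.movel(p,o,max_speed=60); bot.dwell(.5); S(); print(p,bot.get_state()["joint_velocities"].round(3))
s=imaging.capture("side");t=imaging.capture("top")
f=lambda im,x,y,w,h,k:cv2.resize(im[y:y+h,x:x+w],None,fx=k,fy=k,interpolation=cv2.INTER_CUBIC)
cv2.imwrite("pics/s7.png",np.hstack([f(s,260,90,130,140,3),f(t,350,120,130,140,3)]))
print("expect frosted px",proj("side",[*MID,140]),proj("top",[*MID,140]))
for n,im in(("side",s),("top",t)):
    for c,st,m in blobs(im,*COL["green"]):
        if 250<c[0]<480 and 90<c[1]<240: print(n,c,st)
E
```

```text
22.47 [ 526.2 -223.1  195.6] open 0.076 gf 51.5 F [ 0.6  0.3 -1.5] T [-0.87  0.4  -0.01]
24.12 [ 525.8 -224.2  135.6] open 0.08 gf 51.5 F [-0.2 -0.9 -2. ] T [-0.9   0.36  0.04]
[ 525.79061689 -224.19198809  135.50048673] [ 0.001  0.001  0.    -0.003 -0.    -0.   ]
expect frosted px [335.16716747 133.2761666 ] [428.04604341 185.16816213]
side [335.1 130.2] [330, 121, 11, 20, 91]
top [279.8 170.8] [278, 167, 5, 9, 33]
top [430.2 185.1] [419, 181, 23, 10, 134]
```

View pics/s7.png

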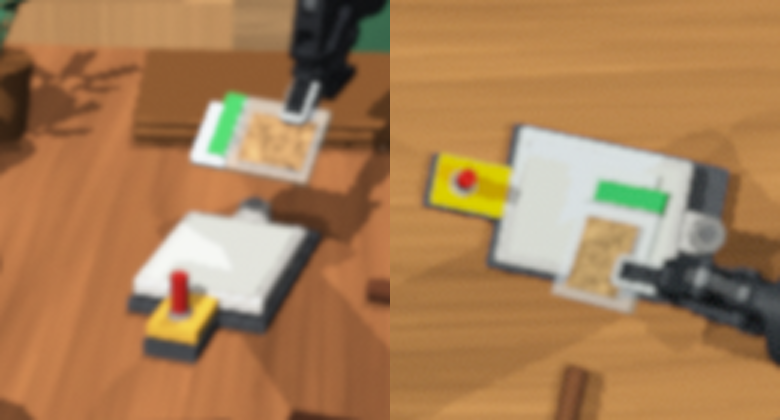

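The label end is over the panel and faces up. Its pixels, side (335,130) and top (430,185), match the expected spots, and the pin is still seated.

```bash
python3 -c "
from bench import bot
print(bot.sign_off())"
```

```text
the job is handed in; nothing more can be done
None
```

The job is handed in at about 24 s of the 51 s allowed. The pin is seated through tongue and lug, and the gripper is holding the green plate by its clear part. By the commanded pose, confirmed in both cameras, its label end is about 110 mm above the panel middle with the label 40° from straight up. I saw nothing else disturbed, but sign-off returned no verdict.

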